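Set out the tea cups on their stands

ROBOT

A 6-joint arm with a two-finger parallel gripper is mounted at the origin on the work surface. World frame = base frame: x ahead of the robot, y to its left, z up, the work surface at z = 0. Lengths are in m, angles in rad, forces in N, time in s.
With the tool pointing down it reaches from about 0.225 to 0.875 m from the base axis. Payload 3.4 kg.
Tool frame: the origin (TCP) lies on the centre line of the jaws, within the pads' length; the fingertips stand 17 mm ahead of it and the grasp point (between the pads) lies 2 mm behind it (nose_length is the distance from the TCP to the fingertips, in m); z points along the fingers, y is the line along which they close (so a half turn about z gives the same grasp; the last joint's range is limited). The gripper opens to 85 mm and grips with 20 to 120 N. Pads are 22 mm wide; open, the fingers measure 114 mm over their backs; the gripper's body (76 mm by 85 mm) begins 54 mm behind the grasp point. The pads swing forward as they close: fully open they stand 13 mm farther back than shut.
Start: joints at [-1.239, 0.276, 1.505, -0, 1.361, -0.121], TCP at [0.252, -0.517, 0.217] pointing down, gripper open.
Joint ranges: [-2.89, 2.89], [-0.75, 2.08], [0.22, 2.7], [-1.18, 4.32], [0.11, 2.71], [-2.7, 2.7]. Speed limits (rad/s): [2.57, 2.57, 3.14, 3.14, 3.14, 3.14].

INTERFACE

Orientations are given as a unit quaternion [w, x, y, z].
In Python, from rig import get_state, get_image, sign_off, find_in, place_of, nose_length gives the robot as it stands.
- The arm moves only by the tool apply_moves, never from a script. Its argument "deltas" is one flat list of numbers, 5 for each row, row after row: the finger opening in mm, from 0 to 85.4, then the shift along the tool's x, y, z in mm, then the turn about the tool's z in degrees. A call has 1 to 12 rows; each row is the pose to reach, as a shift and turn from the pose commanded when the call began, along the tool's axes at that moment; what a row does not reach only later rows make up. A row lasts 1/12 s, in which the tool goes at most 41.7 mm and 7.16 degrees, less where a joint would pass 70% of its speed; a pose out of reach is approached as far as the arm can. A call with a gripper value outside its range is refused whole. The fingers move at their own pace and stop on an object; "squeeze" is the grip in N (left out, the last holds). Time passes only in rows, so rows that repeat a pose let the fingers close. It gives the time, the measured TCP pose, the force, the opening and the grip force at its end, in the units of the state.
- get_state(): the state, without advancing time (a new reading comes with each control period).
- get_image(name): name is "scene" or "top" or "wrist"; returns a dict with "frame" (384x512x3 uint8, red, green, blue), "K" (3x3 intrinsics, pixels), "position" and "orientation" of the camera in the world. Camera axes: x right, y down, z forward; pixel columns grow to the right and rows downward; lengths in m; the calibration is good to about 2 mm. The wrist camera is an equidistant fisheye: a pixel r from the principal point sees the ray r / f radians off the axis. A picture is of the moment at which its call begins. There is no depth.
- sign_off(): hands the job in; it is judged then, once.
Trained networks look in a picture, given as the dict that the camera call returned (one of the last four; its "shot" number tells which), for a name from the list of things; names that differ only in an ending like _2 or _b are one class to them, and where a whole thing is asked for, a point or a joint stands for the part that bears it (a point fixed in the world has none). Each returns a list of dicts, best first, with "score" (0 to 1); they miss things now and then, are a little off and sometimes report something else, mostly with a low value. They report only what shows in the picture. A call takes as long as a camera call. They do not tell look-alikes from the thing itself.
- find_in(query, picture): "point" ([column, row] in pixels, amid what is visible of it).
- place_of(query, picture): "point" ([column, row] in pixels: a listed point, or the origin of a listed thing).
The state is a dict: "clock": time; "qpos": joint angles; "qd": joint speeds; "effort": joint torques, N m; "position": TCP position; "ee_rot": TCP orientation; "contact_force": force on the tool from outside, world axes, zero at the start; "moment": the same for the moment, N m; "width": finger opening in m; "gripper_force": force on a finger pad.
Only numpy, scipy, OpenCV 4.12 (cv2) and the standard library are available. Lean on these libraries where they do the work, as an engineer would, in place of code of your own. Each camera call takes 0.05 s, during which the arm holds its last target. There are 200 camera calls.

TASK

Get the market stall ready: put each of the four open tea cups upright on the display stand whose lacquered top has the cup's colour, with the cup's foot wholly on the coloured disc. Set the cups down without dropping them or knocking any over, and leave the two lidded jars where they are, though they have cup colours too.

Things in the scene. Friction and masses are not known exactly. Their poses are not given: they have to be found in the camera images.
- cup_blue: loose deep blue glazed tea cup, open at the top and empty, round, no handle: 70 mm tall, 54 mm outside diameter from 14 mm height up to the rim, narrowing below to a 44 mm foot, wall 4 mm, 0.09 to 0.18 kg; origin at the centre of its underside, z up; starts upright on the table
- cup_green: loose leaf green glazed tea cup, open at the top and empty, round, no handle: 70 mm tall, 54 mm outside diameter from 14 mm height up to the rim, narrowing below to a 44 mm foot, wall 4 mm, 0.09 to 0.18 kg; origin at the centre of its underside, z up; starts upright on the table
- cup_red: loose brick red glazed tea cup, open at the top and empty, round, no handle: 70 mm tall, 54 mm outside diameter from 14 mm height up to the rim, narrowing below to a 44 mm foot, wall 4 mm, 0.09 to 0.18 kg; origin at the centre of its underside, z up; starts upright on the table
- cup_yellow: loose mustard yellow glazed tea cup, open at the top and empty, round, no handle: 70 mm tall, 54 mm outside diameter from 14 mm height up to the rim, narrowing below to a 44 mm foot, wall 4 mm, 0.09 to 0.18 kg; origin at the centre of its underside, z up; starts upright on the table
- stand_blue: low round display stand fixed to the table: dark wood disc 84 mm in diameter whose flat top carries a deep blue lacquered disc 72 mm in diameter; the top is 16 mm above the table; origin at the centre of its underside, z up
- stand_green: low round display stand fixed to the table: dark wood disc 84 mm in diameter whose flat top carries a leaf green lacquered disc 72 mm in diameter; the top is 16 mm above the table; origin at the centre of its underside, z up
- stand_red: low round display stand fixed to the table: dark wood disc 84 mm in diameter whose flat top carries a brick red lacquered disc 72 mm in diameter; the top is 16 mm above the table; origin at the centre of its underside, z up
- stand_yellow: low round display stand fixed to the table: dark wood disc 84 mm in diameter whose flat top carries a mustard yellow lacquered disc 72 mm in diameter; the top is 16 mm above the table; origin at the centre of its underside, z up
- jar_blue: loose deep blue glazed jar, closed by a domed lid of the same colour with a small dark wooden knob: 60 mm in diameter, 82 mm tall with the knob, 0.25 kg; not a cup, to be left where it is; origin at the centre of its underside, z up. Unlisted small wares stand between the listed things too (brass bell, copper tin, white dishes; up to 82 mm tall); centres of neighbouring things are at least 95 mm apart at the start
- jar_red: loose brick red glazed jar, closed by a domed lid of the same colour with a small dark wooden knob: 60 mm in diameter, 82 mm tall with the knob, 0.25 kg; not a cup, to be left where it is; origin at the centre of its underside, z up
Things that resemble listed ones, but are neither listed nor needed, are in the scene too. What is shaped like the cup_yellow but pink is not meant.

How it is judged:
At the end, for the whole second after the job is handed in: Each of the four cups stands upright (within 0.1 rad) and at rest on the stand of its own colour, its centre within 14 mm of the stand's centre and its underside on the stand's top (12 to 21 mm above the table); both lidded jars stand upright within 20 mm of where they began (horizontal distance between cup_blue and stand_blue below 0.014 m and z of cup_blue in the frame of stand_blue between 0.012 and 0.021 m and angle between each of cup_blue, cup_green, cup_red, cup_yellow, jar_blue, jar_red's own z axis and vertical below 0.1 rad and linear speed of each of cup_blue, cup_green, cup_red, cup_yellow below 0.02 m/s and angular speed of each of cup_blue, cup_green, cup_red, cup_yellow below 0.2 rad/s and horizontal distance between cup_green and stand_green below 0.014 m and z of cup_green in the frame of stand_green between 0.012 and 0.021 m and horizontal distance between cup_red and stand_red below 0.014 m and z of cup_red in the frame of stand_red between 0.012 and 0.021 m and horizontal distance between cup_yellow and stand_yellow below 0.014 m and z of cup_yellow in the frame of stand_yellow between 0.012 and 0.021 m and distance of each of jar_blue, jar_red from where it was at the start of the episode below 0.02 m); the robot touches nothing.
It fails at once if a cup is let fall (in the air, more than 35 mm above the table, touched by nothing) ((height (world z) of cup_blue above 0.035 m and contact force between cup_blue and anything else below 0.01 N) or (height (world z) of cup_green above 0.035 m and contact force between cup_green and anything else below 0.01 N) or (height (world z) of cup_red above 0.035 m and contact force between cup_red and anything else below 0.01 N) or (height (world z) of cup_yellow above 0.035 m and contact force between cup_yellow and anything else below 0.01 N)).
It fails at once if a cup is knocked over (tilted beyond 60 degrees) (angle between any of cup_blue, cup_green, cup_red, cup_yellow's own z axis and vertical above 1.05 rad).
It fails at once if a lidded jar is shifted by more than 20 mm or knocked over (distance of any of jar_blue, jar_red from where it was at the start of the episode above 0.02 m or angle between any of jar_blue, jar_red's own z axis and vertical above 0.5 rad).
It also fails if it takes over 106 s, if anything falls off the work surface, if the arm or the gripper's body presses on something with over 40 N, if the wrist force passes 120 N, or if a joint passes its speed limit or range.

## Working session

There is one attempt and no reset: what is moved stays moved. The work goes in short steps, Python scripts to look and compute and a tool call to move; the robot and the scene stay as the last step left them, time stands still between calls to the robot, and variables do not carry over. Pictures are saved under pics/ and viewed, at most 14 in all, crops included, and the job is handed in when it is done.

Besides the shell and the picture viewer there is one more tool, called by a JSON object that holds its "fn" and its "kwargs", one argument or row to a line. apply_moves: Moves the arm, as the interface text tells. Its arguments: {"type":"object","properties":{"deltas":{"type":"array"},"squeeze":{"type":"number"}},"required":["deltas"]}

```bash
mkdir -p pics; ls; cat > h.py <<'E'
import numpy as np, cv2
from scipy.spatial.transform import Rotation as R
from rig import *
def Rq(q): return R.from_quat([q[1],q[2],q[3],q[0]]).as_matrix()
def ray(im,p):
    K=im["K"];x=(p[0]-K[0][2])/K[0][0];y=(p[1]-K[1][2])/K[1][1]
    return np.array([x,y,1.])
def at(im,p,z):
    d=Rq(im["orientation"])@ray(im,p);c=np.array(im["position"]);return (c+d*(z-c[2])/d[2])[:2]
E
python3 - <<'E'
from h import *
s=get_state();print(s["position"],s["ee_rot"],s["clock"],nose_length)
for n in("top","scene"):
    im=get_image(n);print(n,im["position"],im["orientation"],im["K"])
    cv2.imwrite(f"pics/{n}0.png",cv2.resize(im["frame"][:,:,::-1],(800,600),interpolation=cv2.INTER_CUBIC))
    for c in "blue green red yellow".split():
        for t in("cup_","stand_","jar_"):
            if t=="jar_" and c not in("blue","red"):continue
            for d in place_of(t+c,im)[:3]:
                print(t+c,np.round(d["point"],1),round(d["score"],2),at(im,d["point"],0).round(3))
E
```

```text
pics
[ 0.25139268 -0.51652475  0.21581139] [-9.29294427e-04  9.74478722e-01  2.24477953e-01 -7.77332978e-05] 0.0 0.017
top [ 0.4332103  -0.01776828  0.8737243 ] [ 0.01793954 -0.69914901  0.71459905 -0.01473229] [[376.54516118   0.         251.28889785]
 [  0.         376.54516118 188.07767595]
 [  0.           0.           1.        ]]
cup_blue [157.4 115. ] 0.97 [0.65  0.202]
cup_blue [331.8 110.1] 0.27 [ 0.652 -0.207]
stand_blue [372.6 158. ] 0.58 [ 0.538 -0.298]
stand_blue [156.7 207.8] 0.3 [0.433 0.206]
jar_blue [298.4 152.8] 0.89 [ 0.554 -0.126]
jar_blue [332.8 108.3] 0.29 [ 0.657 -0.209]
cup_green [156.5 206.7] 0.78 [0.435 0.207]
stand_green [222.6 208. ] 0.6 [0.429 0.053]
cup_red [180.2 159.3] 0.57 [0.545 0.15 ]
stand_red [213.4 112.2] 0.94 [0.654 0.071]
stand_red [334.  211.1] 0.21 [ 0.416 -0.204]
jar_red [126.1 162.9] 0.68 [0.539 0.277]
cup_yellow [308.2 258.3] 0.65 [ 0.309 -0.142]
cup_yellow [333.5 209.2] 0.6 [ 0.421 -0.203]
cup_yellow [178.2 157.8] 0.34 [0.548 0.155]
stand_yellow [298.  153.3] 0.24 [ 0.552 -0.125]
scene [ 1.28096048 -0.44710268  0.65762198] [-0.40051323  0.75948271  0.45555316 -0.23504572] [[428.58467098   0.         258.49042704]
 [  0.         428.58467098 194.8579145 ]
 [  0.           0.           1.        ]]
cup_blue [366.8 213. ] 0.68 [0.646 0.215]
stand_blue [161.3 249.9] 0.79 [ 0.537 -0.291]
stand_blue [325.  234.5] 0.38 [0.666 0.07 ]
jar_blue [231.3 232.7] 0.95 [ 0.556 -0.124]
cup_green [319.9 174.8] 0.85 [0.439 0.215]
stand_green [271.3 187.7] 0.84 [0.432 0.057]
cup_red [328.8 199.2] 0.63 [0.551 0.165]
cup_red [366.9 214.2] 0.34 [0.65  0.212]
stand_red [324.3 232.2] 0.86 [0.658 0.074]
jar_red [360.4 188.3] 0.96 [0.549 0.274]
cup_yellow [139.3 217.9] 0.77 [ 0.397 -0.303]
cup_yellow [180.5 212.9] 0.64 [ 0.425 -0.205]
cup_yellow [186.4 188.3] 0.57 [ 0.326 -0.152]
stand_yellow [219.  264.7] 0.93 [ 0.642 -0.195]
```

View pics/top0.png

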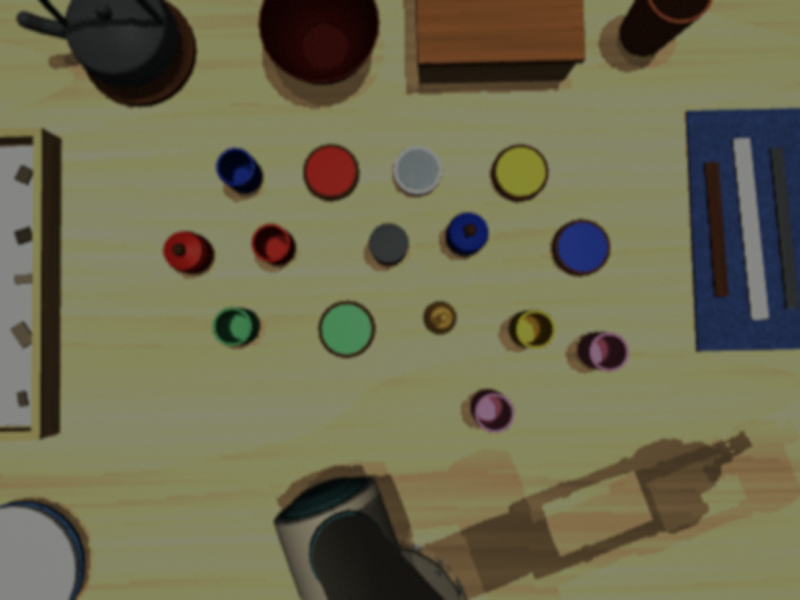

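View pics/scene0.png

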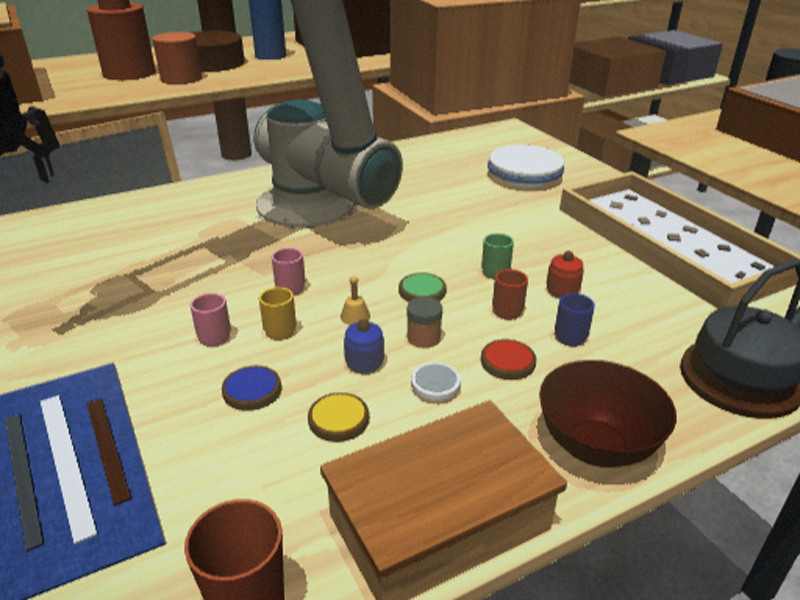

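The views agree. The open cups are yellow (top 533,328), green (237,326), red (273,244) and blue (239,170). The jars are at (188,252) and (467,233), and the pink cups are decoys. Next I'll refine by fitting silhouettes in both cameras.

```bash
cat >> h.py <<'E'
def proj(im,P):
    c=(P-np.array(im["position"]))@Rq(im["orientation"]);K=np.array(im["K"])
    return c[:,:2]/c[:,2:]*K[0,0]+K[:2,2]
a=np.linspace(0,2*np.pi,40)
def sil(im,xy,prof):
    P=np.vstack([np.c_[xy[0]+r*np.cos(a),xy[1]+r*np.sin(a),0*a+z] for r,z in prof])
    m=np.zeros((384*4,512*4),np.uint8)
    cv2.fillConvexPoly(m,cv2.convexHull(np.round(proj(im,P)*4+1.5).astype(np.int32)),1);return m
CUP=[(.022,0),(.027,.014),(.027,.07)];ST=[(.036,.016)];CUPON=[(r,z+.016) for r,z in CUP]
HUE={"blue":(105,135),"green":(50,90),"red":(-8,7),"yellow":(22,31)}
from scipy.optimize import minimize
def fit(im,xy,prof,col):
    hsv=cv2.cvtColor(im["frame"],cv2.COLOR_RGB2HSV).astype(int);h=hsv[...,0];lo,hi=HUE[col]
    h=np.where(h>150,h-180,h)
    m=((h>=lo)&(h<=hi)&(hsv[...,1]>(150 if col=="yellow" else 110))).astype(np.uint8)
    m=cv2.resize(m,None,fx=4,fy=4,interpolation=cv2.INTER_NEAREST)
    def f(p):
        s=sil(im,p,prof);roi=cv2.dilate(sil(im,xy,prof),np.ones((41,41)))
        return 1-(s&m).sum()/max(1,((s|m)&roi).sum())
    r=minimize(f,xy,method="Nelder-Mead",options=dict(initial_simplex=np.array(xy)+[[-.006,-.006],[.008,0],[0,.008]],xatol=2e-4,fatol=1e-3))
    return r.x.round(4),round(1-r.fun,2)
def go(x,y,z,yaw=None):
    "shift mm in tool axes and turn deg so closing line (tool y) has world angle yaw"
    s=get_state();M=Rq(s["ee_rot"]);d=M.T@(np.array([x,y,z])-s["position"])*1000
    t=0
    if yaw is not None:
        cur=np.degrees(np.arctan2(M[1,1],M[0,1]));t=-((yaw-cur+90)%180-90)
    return d.round(1),round(t,1),"q6",round(s["qpos"][5],2)
E
python3 - <<'E'
from h import *
S={"blue":((.65,.205),(.538,-.295)),"green":((.435,.208),(.43,.054)),"red":((.547,.153),(.654,.072)),"yellow":((.421,-.205),(.642,-.195))}
for n in("top","scene"):
    im=get_image(n)
    for c,(p,q) in S.items():
        print(n,c,"cup",*fit(im,p,CUP,c),"stand",*fit(im,q,ST,c))
print(go(.421,-.204,.19,0))
E
```

```text
top blue cup [0.6523 0.1999] 0.81 stand [ 0.5364 -0.2926] 0.97
top green cup [0.4308 0.2046] 0.77 stand [0.4228 0.055 ] 0.86
top red cup [0.5446 0.1526] 0.83 stand [0.6563 0.073 ] 0.91
top yellow cup [ 0.418  -0.2069] 0.52 stand [ 0.65   -0.2052] 0.92
scene blue cup [0.596  0.2611] 0.15 stand [ 0.5369 -0.2915] 0.96
scene green cup [0.3552 0.2671] 0.01 stand [0.4243 0.0567] 0.8
scene red cup [0.4792 0.2095] 0.19 stand [0.6581 0.0751] 0.96
scene yellow cup [ 0.4126 -0.2048] 0.13 stand [ 0.6507 -0.2046] 0.96
(array([ 289.3, -207.4,   26.7]), np.float64(-64.1), 'q6', np.float64(-0.12))
```

```bash
python3 -c "
from h import *
print(go(.420,-.206,.16,25))"
```

```text
(array([ 287.6, -206.1,   56.7]), np.float64(-89.1), 'q6', np.float64(-0.12))
```

{"fn": "apply_moves", "kwargs": {
  "deltas": [76, 70, -50, 10, -22, 76, 140, -100, 30, -44, 76, 210, -150, 45, -66, 76, 288, -206, 57, -89, 76, 288, -206, 57, -89, 76, 288, -206, 57, -89, 76, 288, -206, 57, -89, 76, 288, -206, 57, -89, 76, 288, -206, 57, -89, 76, 288, -206, 57, -89, 76, 288, -206, 57, -89, 76, 288, -206, 57, -89],
  "squeeze": 30
}}

```text
clock: 2.2
position: [0.4208, -0.205, 0.1597]
ee_rot: [0.0, 0.557, 0.831, -0.0]
contact_force: [-0.2, -0.9, -0.1]
width: 0.0758
gripper_force: 0.0
```

```bash
python3 -c "
from h import *
print(go(.420,-.206,.048,25),get_state()['clock'])
im=get_image('wrist');cv2.imwrite('pics/w1.png',im['frame'][:,:,::-1])"
```

```text
(array([ -0.6,  -1.1, 111.7]), np.float64(-2.6), 'q6', np.float64(-0.99)) 2.2
```

View pics/w1.png

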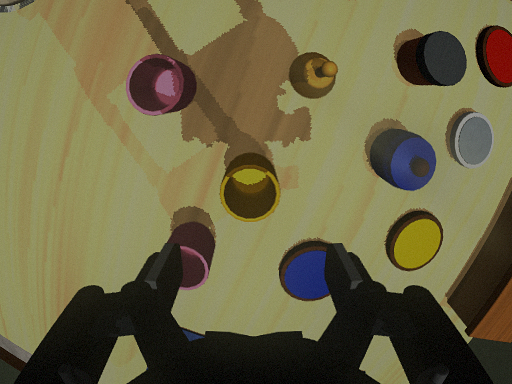

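The wrist view shows the yellow cup (250,190) centred laterally between the fingers. The pink cup (190,262) is off the closing line, so I'm going down.

{"fn": "apply_moves", "kwargs": {
  "deltas": [76, 0, -1, 30, 0, 76, 0, -1, 60, 0, 76, 0, -1, 85, 0, 76, 0, -1, 105, 0, 76, 0, -1, 112, 0, 76, 0, -1, 112, 0, 30, 0, -1, 112, 0, 30, 0, -1, 112, 0, 30, 0, -1, 112, 0, 30, 0, -1, 112, 0, 30, 0, -1, 112, 0, 30, 0, -1, 112, 0],
  "squeeze": 30
}}

```text
clock: 3.25
position: [0.4205, -0.2071, 0.0492]
ee_rot: [0.002, 0.56, 0.828, -0.0]
contact_force: [-0.8, -0.7, 6.5]
width: 0.0513
gripper_force: 31.4
```

{"fn": "apply_moves", "kwargs": {
  "deltas": [30, 0, 0, 0, 0, 30, 0, 0, 0, 0, 30, 0, 0, -10, 0, 30, 0, 0, -30, 0, 30, 0, 0, -60, 0, 30, 0, 0, -90, 0, 30, 0, 0, -120, 0, 30, 0, 0, -125, 0, 30, 0, 0, -125, 0]
}}

```text
clock: 4.0
position: [0.4209, -0.2071, 0.1751]
ee_rot: [0.003, 0.56, 0.828, 0.0]
contact_force: [0.3, -0.2, -2.8]
width: 0.0507
gripper_force: 31.7
```

```bash
python3 -c "
from h import *
print(go(.650,-.205,.170),get_state()['clock'])
im=get_image('wrist');cv2.imwrite('pics/w2.png',im['frame'][:,:,::-1])"
```

```text
(array([-83.4, 213.3,   6.3]), 0, 'q6', np.float64(-0.99)) 4.0
```

View pics/w2.png

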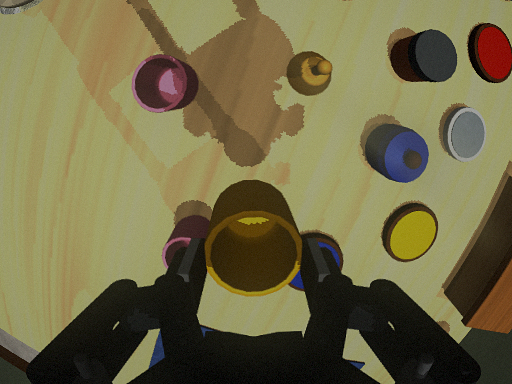

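The yellow cup is held upright, with its rim centred at about (253,252). I'll work out its offset from the TCP using the wrist calibration.

```bash
cat >> h.py <<'E'
def fray(im,p):
    K=np.array(im["K"]);u=(np.array(p)-K[:2,2])/K[0,0];t=np.hypot(*u)
    return np.r_[u/t*np.sin(t),np.cos(t)]
def wat(im,p,z):
    d=Rq(im["orientation"])@fray(im,p);c=np.array(im["position"]);return (c+d*(z-c[2])/d[2])[:2]
E
python3 -c "
from h import *
im=get_image('wrist');print(im['position'],im['K'][0])
for px in [(206,252),(301,252),(253,212),(253,295)]: print(px,wat(im,px,.196))
print(get_state()['position'])
im=get_image('top')
h=[(r,z+.126) for r,z in CUP]
print(fit(im,(.421,-.207),h,'yellow'))
cv2.imwrite('pics/t2.png',cv2.resize(im['frame'][150:300,250:400,::-1],(600,600)))"
```

```text
[ 0.38995932 -0.13040924  0.32920484] [297.31863964   0.         253.14278185]
(206, 252) [ 0.39568793 -0.2100774 ]
(301, 252) [ 0.44126913 -0.19182547]
(253, 212) [ 0.40988224 -0.18019926]
(253, 295) [ 0.4285347  -0.22676259]
[ 0.41875362 -0.20565722  0.1719275 ]
(array([ 0.4116, -0.1751]), np.float64(0.26))
```

View pics/t2.png

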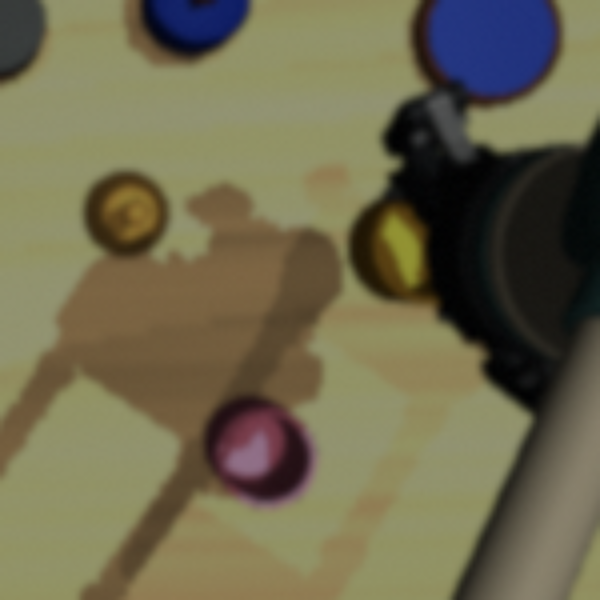

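Cup centre is within about 4 mm of the TCP, so I'm moving it to the yellow stand.

{"fn": "apply_moves", "kwargs": {
  "deltas": [30, -11, 27, 0, 0, 30, -22, 54, 0, 0, 30, -35, 86, 0, 0, 30, -48, 118, 0, 0, 30, -61, 150, 0, 0, 30, -72, 178, 0, 0, 30, -80, 198, 0, 0, 30, -86, 212, 0, 0, 30, -86, 212, 0, 0, 30, -86, 212, 0, 0, 30, -86, 212, 0, 0]
}}

```text
clock: 5.07
position: [0.6465, -0.2066, 0.1708]
ee_rot: [-0.002, 0.56, 0.828, -0.001]
contact_force: [-0.6, -0.3, -1.5]
width: 0.0509
gripper_force: 31.8
```

```bash
python3 -c "
from h import *
P=np.array([get_state()['position']]);print(P)
im=get_image('wrist');print(go(.650,-.207,.065))
cv2.imwrite('pics/w3.png',im['frame'][:,:,::-1])
im=get_image('scene');cv2.imwrite('pics/s3.png',cv2.resize(im['frame'][:,:,::-1],(800,600)))"
```

```text
[[ 0.64654067 -0.2066173   0.17080735]]
(array([ -1.8,   3.3, 106.5]), 0, 'q6', np.float64(-0.79))
```

View pics/s3.png

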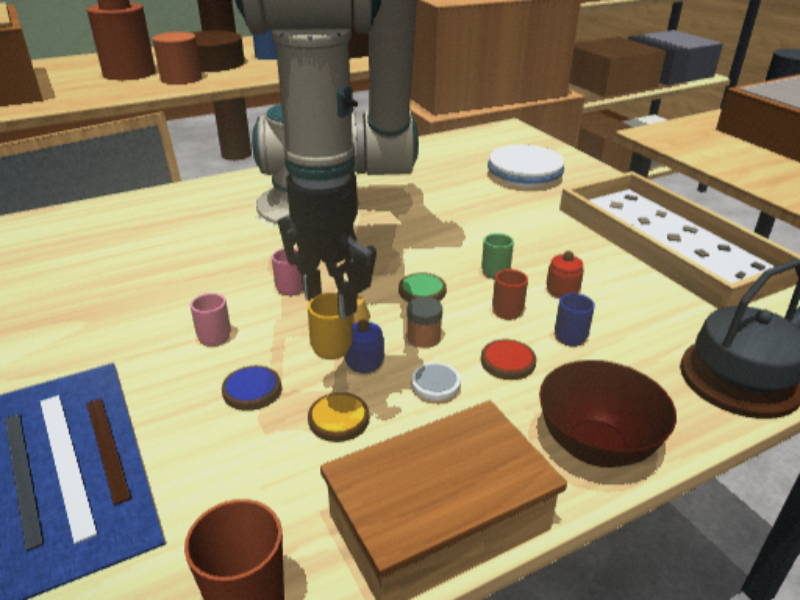

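The cup hangs upright above the yellow stand (338,415). Lowering and releasing it.

{"fn": "apply_moves", "kwargs": {
  "deltas": [30, -1, 2, 25, 0, 30, -1, 2, 55, 0, 30, -1, 2, 80, 0, 30, -1, 2, 97, 0, 30, -1, 2, 104, 0, 30, -1, 2, 107, 0, 30, -1, 2, 109, 0, 30, -1, 2, 109, 0, 54, -1, 2, 109, 0, 60, -1, 2, 109, 0, 68, -1, 2, 109, 0, 76, -1, 2, 109, 0]
}}

```text
clock: 6.17
position: [0.6509, -0.2073, 0.0643]
ee_rot: [0.001, 0.56, 0.828, 0.0]
contact_force: [0.3, 0.5, -1.1]
width: 0.076
gripper_force: 0.0
```

{"fn": "apply_moves", "kwargs": {
  "deltas": [76, 0, 0, 0, 0, 76, 0, 0, 0, 0, 76, 0, 0, -15, 0, 76, 0, 0, -40, 0, 76, 0, 0, -75, 0, 76, 0, 0, -110, 0, 76, 0, 0, -110, 0, 76, 0, 0, -110, 0]
}}

```text
clock: 6.83
position: [0.6521, -0.2078, 0.1768]
ee_rot: [0.003, 0.56, 0.829, 0.001]
contact_force: [-0.6, 0.8, -0.3]
width: 0.076
gripper_force: 0.0
```

```bash
python3 -c "
from h import *
s=get_state();print(s['clock'],s['position'])
print(go(.431,.205,.175,90))
im=get_image('wrist');cv2.imwrite('pics/w4.png',im['frame'][:,:,::-1])"
```

```text
6.8333 [ 0.6521389  -0.2078024   0.17680156]
(array([465.5, -51.3,  -0.5]), np.float64(-68.1), 'q6', np.float64(-0.79))
```

View pics/w4.png

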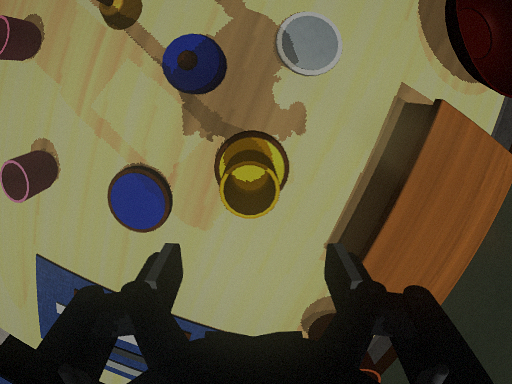

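The yellow cup stands on its disc: rim at (250,190), disc around (252,165). On to green.

{"fn": "apply_moves", "kwargs": {
  "deltas": [76, 30, -3, 0, -6, 76, 70, -8, 0, -12, 76, 110, -12, 0, -18, 76, 150, -17, 0, -25, 76, 190, -21, 0, -32, 76, 230, -25, 0, -39, 76, 270, -30, 0, -46, 76, 310, -34, 0, -53, 76, 350, -39, 0, -60, 76, 390, -43, 0, -68, 76, 430, -47, 0, -68, 76, 466, -51, 0, -68]
}}

```text
clock: 7.88
position: [0.4266, 0.2076, 0.1719]
ee_rot: [-0.002, 0.001, 1.0, -0.0]
contact_force: [0.3, 0.6, 0.1]
width: 0.0758
gripper_force: 0.0
```

{"fn": "apply_moves", "kwargs": {
  "deltas": [76, 0, 0, 0, 0, 76, 0, 0, 0, 0, 76, 0, 0, 0, 0]
}}

```text
clock: 8.13
position: [0.4288, 0.2058, 0.1725]
ee_rot: [-0.001, 0.0, 1.0, -0.001]
contact_force: [0.1, 0.4, -0.2]
width: 0.0759
gripper_force: 0.0
```

```bash
python3 -c "
from h import *
s=get_state();print(s['clock'],s['position'])
im=get_image('top')
print('yellow on',fit(im,(.650,-.205),CUPON,'yellow'))
im=get_image('wrist');cv2.imwrite('pics/w5.png',im['frame'][:,:,::-1])
print([ (np.round(d['point']),d['score'],wat(im,d['point'],0)) for d in place_of('cup_green',im)[:2]])
print(go(.431,.205,.048,90))"
```

```text
8.1333 [0.42884616 0.20579817 0.17252276]
yellow on (array([ 0.6468, -0.2075]), np.float64(0.36))
[(array([253., 172.]), 0.67, array([0.43278131, 0.2062229 ]))]
(array([ -1.2,   0. , 125.1]), np.float64(-0.2), 'q6', np.float64(-1.27))
```

View pics/w5.png

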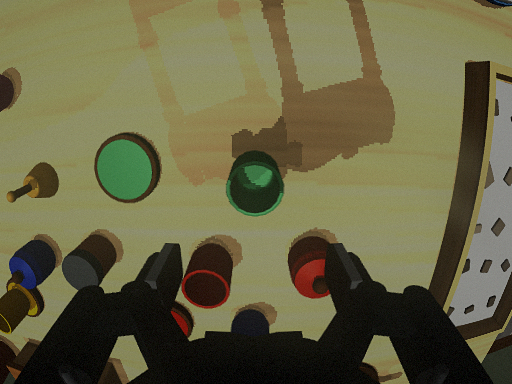

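The yellow cup is placed, and green (255,185) is centred with its neighbours clear.

{"fn": "apply_moves", "kwargs": {
  "deltas": [76, -2, 0, 30, 0, 76, -2, 0, 65, 0, 76, -2, 0, 95, 0, 76, -2, 0, 117, 0, 76, -2, 0, 125, 0, 76, -2, 0, 125, 0, 30, -2, 0, 125, 0, 30, -2, 0, 125, 0, 30, -2, 0, 125, 0, 30, -2, 0, 125, 0, 30, -2, 0, 125, 0, 30, -2, 0, 125, 0]
}}

```text
clock: 9.28
position: [0.4332, 0.2065, 0.0505]
ee_rot: [0.002, 0.001, 1.0, 0.0]
contact_force: [-0.2, -0.5, 6.8]
width: 0.0503
gripper_force: 31.0
```

{"fn": "apply_moves", "kwargs": {
  "deltas": [30, 0, 0, 0, 0, 30, 0, 0, 0, 0, 30, 0, 0, -10, 0, 30, 0, 0, -30, 0, 30, 0, 0, -60, 0, 30, 0, 0, -90, 0, 30, 0, 0, -120, 0, 30, 0, 0, -125, 0, 30, 0, 0, -125, 0]
}}

```text
clock: 10.03
position: [0.433, 0.2068, 0.1762]
ee_rot: [0.003, 0.001, 1.0, 0.001]
contact_force: [-0.2, -0.6, -1.1]
width: 0.0501
gripper_force: 31.7
```

```bash
python3 -c "
from h import *
s=get_state();print(s['clock'],s['position'])
print(go(.4235,.056,.174,90))
im=get_image('wrist')
print([ (np.round(d['point']),d['score'],wat(im,d['point'],.125)) for d in place_of('cup_green',im)[:2]])"
```

```text
10.0333 [0.43299162 0.20684207 0.1762415 ]
(array([   9.2, -150.9,    1.9]), np.float64(-0.1), 'q6', np.float64(-1.27))
[(array([254., 204.]), 0.91, array([0.43058889, 0.20900558]))]
```

{"fn": "apply_moves", "kwargs": {
  "deltas": [30, 2, -25, 0, 0, 30, 4, -55, 0, 0, 30, 6, -90, 0, 0, 30, 8, -120, 0, 0, 30, 8, -142, 0, 0, 30, 8, -150, 0, 0, 30, 8, -150, 0, 0, 30, 8, -150, 0, 0, 30, 8, -150, 0, 0]
}}

```text
clock: 10.88
position: [0.4228, 0.0572, 0.173]
ee_rot: [-0.001, 0.001, 1.0, 0.0]
contact_force: [-0.4, -0.3, -1.0]
width: 0.0503
gripper_force: 31.8
```

{"fn": "apply_moves", "kwargs": {
  "deltas": [30, 0, 0, 25, 0, 30, 0, 0, 55, 0, 30, 0, 0, 80, 0, 30, 0, 0, 97, 0, 30, 0, 0, 104, 0, 30, 0, 0, 107, 0, 30, 0, 0, 109, 0, 30, 0, 0, 109, 0, 54, 0, 0, 109, 0, 60, 0, 0, 109, 0, 68, 0, 0, 109, 0, 76, 0, 0, 109, 0]
}}

```text
clock: 11.88
position: [0.4236, 0.0565, 0.065]
ee_rot: [0.001, 0.001, 1.0, -0.0]
contact_force: [0.4, -0.3, 0.3]
width: 0.0758
gripper_force: 0.0
```

{"fn": "apply_moves", "kwargs": {
  "deltas": [76, 0, 0, 0, 0, 76, 0, 0, 0, 0, 76, 0, 0, -15, 0, 76, 0, 0, -40, 0, 76, 0, 0, -75, 0, 76, 0, 0, -110, 0, 76, 0, 0, -110, 0, 76, 0, 0, -110, 0]
}}

```text
clock: 12.55
position: [0.4247, 0.0561, 0.1765]
ee_rot: [0.003, 0.001, 1.0, -0.0]
contact_force: [-0.1, 0.5, -0.4]
width: 0.0762
gripper_force: 0.0
```

```bash
python3 -c "
from h import *
s=get_state();print(s['clock'],s['position'])
print(go(.652,.201,.174,90))
im=get_image('wrist')
for z,q in((.016,'cup_green'),(.016,'stand_green'),(0,'cup_blue')):print(q,[ (np.round(d['point']),d['score'],wat(im,d['point'],z)) for d in place_of(q,im)[:2]])"
```

```text
12.55 [0.424733   0.05611935 0.17648873]
(array([-226.9,  145.4,    3.6]), np.float64(-0.1), 'q6', np.float64(-1.6))
cup_green [(array([255., 165.]), 0.72, array([0.41742448, 0.05984547]))]
stand_green []
cup_blue []
```

{"fn": "apply_moves", "kwargs": {
  "deltas": [76, -25, 16, 0, 0, 76, -57, 36, 0, 0, 76, -90, 57, 0, 0, 76, -123, 78, 0, 0, 76, -155, 98, 0, 0, 76, -187, 119, 0, 0, 76, -215, 137, 0, 0, 76, -228, 145, 0, 0, 76, -228, 145, 0, 0, 76, -228, 145, 0, 0, 76, -228, 145, 0, 0]
}}

```text
clock: 13.67
position: [0.6498, 0.2001, 0.1731]
ee_rot: [-0.002, 0.001, 1.0, -0.001]
contact_force: [0.3, 1.1, -0.0]
width: 0.0763
gripper_force: 0.0
```

```bash
python3 -c "
from h import *
im=get_image('wrist');cv2.imwrite('pics/w6.png',im['frame'][:,:,::-1])
print([ (np.round(d['point']),d['score'],wat(im,d['point'],0)) for d in place_of('cup_blue',im)[:2]])
print(go(.652,.201,.048,90))"
```

```text
[(array([254., 174.]), 0.93, array([0.6544448 , 0.20244022]))]
(array([ -2.2,   1.1, 126.4]), np.float64(-0.1), 'q6', np.float64(-1.37))
```

View pics/w6.png

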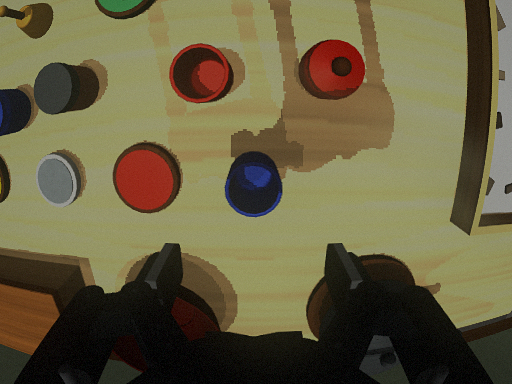

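The blue cup (254,183) is centred, so I'm grasping it.

{"fn": "apply_moves", "kwargs": {
  "deltas": [76, -2, 1, 30, 0, 76, -2, 1, 65, 0, 76, -2, 1, 95, 0, 76, -2, 1, 117, 0, 76, -2, 1, 125, 0, 76, -2, 1, 125, 0, 30, -2, 1, 125, 0, 30, -2, 1, 125, 0, 30, -2, 1, 125, 0, 30, -2, 1, 125, 0, 30, -2, 1, 125, 0, 30, -2, 1, 125, 0]
}}

```text
clock: 14.77
position: [0.6567, 0.1996, 0.0548]
ee_rot: [0.004, 0.0, 1.0, -0.002]
contact_force: [0.3, -4.6, 9.7]
width: 0.0305
gripper_force: 5.0
```

{"fn": "apply_moves", "kwargs": {
  "deltas": [30, 0, 0, 0, 0, 30, 0, 0, 0, 0, 30, 0, 0, -10, 0, 30, 0, 0, -30, 0, 30, 0, 0, -60, 0, 30, 0, 0, -90, 0, 30, 0, 0, -120, 0, 30, 0, 0, -125, 0, 30, 0, 0, -125, 0]
}}

```text
clock: 15.52
position: [0.6556, 0.2026, 0.1798]
ee_rot: [0.004, 0.001, 1.0, 0.001]
contact_force: [-0.1, 0.6, -0.6]
width: 0.0303
gripper_force: 0.0
```

```bash
python3 -c "
from h import *
s=get_state();print(s['clock'],s['position'])
print(go(.5367,-.292,.174,90))
im=get_image('wrist')
print([ (np.round(d['point']),d['score'],wat(im,d['point'],.125)) for d in place_of('cup_blue',im)[:2]])"
```

```text
15.5167 [0.65560595 0.20262665 0.1798423 ]
(array([ 118.1, -494.8,    3.7]), np.float64(-0.1), 'q6', np.float64(-1.37))
[(array([259., 165.]), 0.84, array([0.62425166, 0.20879206]))]
```

The grasp missed. Looking again.

```bash
python3 -c "
from h import *
im=get_image('wrist');cv2.imwrite('pics/w7.png',im['frame'][:,:,::-1])
print([ (np.round(d['point']),d['score'],wat(im,d['point'],0)) for d in place_of('cup_blue',im)[:2]])
print(get_state()['position'])
im=get_image('scene')
for c in ('blue','red'):print([ (np.round(d['point']),d['score'],at(im,d['point'],0)) for d in place_of('cup_'+c,im)[:2]])"
```

```text
[(array([261., 169.]), 0.56, array([0.65395778, 0.21225286])), (array([149., 174.]), 0.29, array([0.65786354, 0.07852565]))]
[0.65235897 0.20169493 0.17321708]
[]
[(array([324., 198.]), 0.86, array([0.54090806, 0.15769862]))]
```

View pics/w7.png

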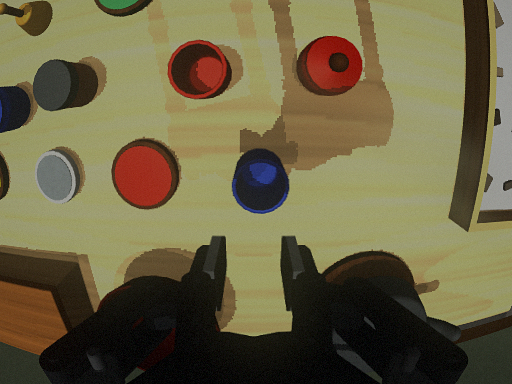

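```bash
python3 -c "
from h import *
s=get_state();im=get_image('wrist');hsv=cv2.cvtColor(im['frame'],cv2.COLOR_RGB2HSV)
print(s['position'],im['position'],s['qpos'])
for p in [(261,213),(233,185),(288,185)]:print(p,wat(im,p,.07))
# projection of the TCP / grasp axis into the picture
K=np.array(im['K']);M=Rq(im['orientation'])
M2=Rq(s['ee_rot'])
for z in(.04,.0,-.02,.017):
    P=np.array(s['position'])+M2@[0,0,z];v=M.T@(P-im['position']);t=np.arctan2(np.hypot(v[0],v[1]),v[2]);u=v[:2]/np.hypot(*v[:2])*t*K[0,0]+K[:2,2];print(z,u.round(1))
"
```

```text
[0.65266871 0.20167389 0.17305864] [0.57366847 0.20354412 0.32942495] [ 1.97920791e-01  4.63926641e-01  1.31919907e+00  4.64900773e-06
  1.36136816e+00 -1.37092191e+00]
(261, 213) [0.67768437 0.21048662]
(233, 185) [0.6502012  0.18482595]
(288, 185) [0.65030446 0.23502963]
0.04 [250.9 213.2]
0.0 [250.5 238.7]
-0.02 [250.2 255.9]
0.017 [250.7 226.7]
```

The rim centre is now at about (.651, .210), 8 mm left of the TCP. I'll recentre, go a bit deeper, and check before closing.

{"fn": "apply_moves", "kwargs": {
  "deltas": [76, 0, 0, 0, 0, 80, 1, 8, 0, 0, 80, 1, 8, 0, 0, 80, 1, 8, 0, 0, 80, 1, 8, 30, 0, 80, 1, 8, 65, 0, 80, 1, 8, 95, 0, 80, 1, 8, 117, 0, 80, 1, 8, 127, 0, 80, 1, 8, 130, 0, 80, 1, 8, 130, 0, 80, 1, 8, 130, 0]
}}

```text
clock: 16.92
position: [0.6538, 0.2101, 0.0463]
ee_rot: [0.001, 0.001, 1.0, 0.0]
contact_force: [-0.3, 0.4, -0.2]
width: 0.0798
gripper_force: 0.0
```

```bash
python3 -c "
from h import *
s=get_state();print(s['clock'],s['position'],s['contact_force'],s['qpos'])
im=get_image('wrist');cv2.imwrite('pics/w8.png',im['frame'][:,:,::-1])"
```

```text
16.9167 [0.65380026 0.21006766 0.04628148] [-0.27114573  0.35745209 -0.18885635] [ 2.09715362e-01  5.59702458e-01  1.48245942e+00 -1.30467597e-04
  1.09645567e+00 -1.35910966e+00]
```

View pics/w8.png

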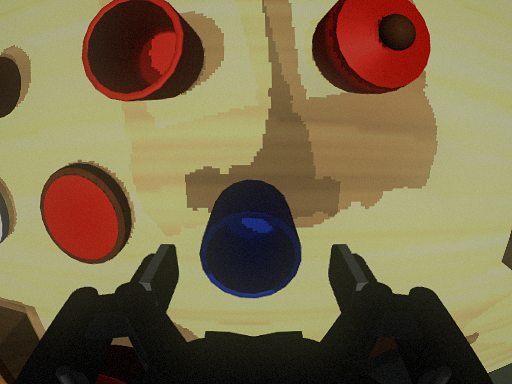

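The cup (250,245) sits centred between the open pads. Closing gradually.

{"fn": "apply_moves", "kwargs": {
  "deltas": [66, 0, 0, 0, 0, 60, 0, 0, 0, 0, 56, 0, 0, 0, 0, 53, 0, 0, 0, 0, 50, 0, 0, 0, 0, 46, 0, 0, 0, 0, 42, 0, 0, 0, 0, 42, 0, 0, 0, 0],
  "squeeze": 30
}}

```text
clock: 17.63
position: [0.6534, 0.2096, 0.0463]
ee_rot: [0.001, 0.001, 1.0, -0.0]
contact_force: [-1.0, -0.3, 5.0]
width: 0.0525
gripper_force: 30.3
```

{"fn": "apply_moves", "kwargs": {
  "deltas": [42, 0, 0, 0, 0, 42, 0, 0, 0, 0, 42, 0, 0, 0, 0, 42, 0, 0, 0, 0]
}}

```text
clock: 17.97
position: [0.6534, 0.2096, 0.0463]
ee_rot: [0.001, 0.001, 1.0, -0.0]
contact_force: [-0.0, -2.3, 5.0]
width: 0.0524
gripper_force: 30.3
```

{"fn": "apply_moves", "kwargs": {
  "deltas": [42, 0, 0, -4, 0, 42, 0, 0, -8, 0, 42, 0, 0, -12, 0, 42, 0, 0, -12, 0]
}}

```text
clock: 18.3
position: [0.6529, 0.21, 0.0575]
ee_rot: [0.001, 0.001, 1.0, 0.0]
contact_force: [-0.3, -0.1, -0.9]
width: 0.0523
gripper_force: 31.6
```

{"fn": "apply_moves", "kwargs": {
  "deltas": [42, 0, 0, -20, 0, 42, 0, 0, -50, 0, 42, 0, 0, -85, 0, 42, 0, 0, -113, 0, 42, 0, 0, -113, 0, 42, 4, -20, -113, 0, 42, 11, -48, -113, 0, 42, 18, -78, -113, 0, 42, 25, -108, -113, 0, 42, 32, -138, -113, 0, 42, 39, -168, -113, 0, 42, 46, -198, -113, 0]
}}

```text
clock: 19.3
position: [0.605, 0.0107, 0.1688]
ee_rot: [-0.001, 0.001, 1.0, 0.0]
contact_force: [0.2, -0.6, -1.3]
width: 0.0524
gripper_force: 32.0
```

{"fn": "apply_moves", "kwargs": {
  "deltas": [42, 7, -30, 0, 0, 42, 14, -60, 0, 0, 42, 21, -90, 0, 0, 42, 28, -120, 0, 0, 42, 35, -150, 0, 0, 42, 42, -180, 0, 0, 42, 49, -210, 0, 0, 42, 56, -240, 0, 0, 42, 63, -270, 0, 0, 42, 68, -290, 0, 0, 42, 70, -303, 0, 0, 42, 70, -303, 0, 0]
}}

```text
clock: 20.3
position: [0.5348, -0.2935, 0.1689]
ee_rot: [-0.0, 0.002, 1.0, -0.0]
contact_force: [0.4, 0.4, -1.2]
width: 0.0525
gripper_force: 32.0
```

{"fn": "apply_moves", "kwargs": {
  "deltas": [42, 0, 0, 0, 0, 42, 0, 0, 0, 0, 42, 0, 0, 0, 0]
}}

```text
clock: 20.55
position: [0.5357, -0.2894, 0.1696]
ee_rot: [-0.0, 0.0, 1.0, 0.0]
contact_force: [1.0, 0.3, -1.0]
width: 0.0526
gripper_force: 32.0
```

```bash
python3 -c "
from h import *
s=get_state();print(s['clock'],s['position'])
im=get_image('wrist')
for z,q in((.125,'cup_blue'),(.0,'stand_blue')):print(q,[ (np.round(d['point']),d['score'],wat(im,d['point'],z)) for d in place_of(q,im)[:2]])
s=get_state();print(s['clock'],s['position'])
print(go(.5367,-.292,.064,90))"
```

```text
20.55 [ 0.53574126 -0.28941391  0.16957998]
cup_blue [(array([253., 212.]), 0.83, array([ 0.53654841, -0.28808693])), (array([479., 247.]), 0.75, array([ 0.57837461, -0.06697206]))]
stand_blue [(array([253., 170.]), 0.72, array([ 0.53544215, -0.28792586]))]
20.7 [ 0.53581063 -0.28983457  0.16981209]
(array([ -0.9,  -2.2, 105.8]), np.float64(-0.0), 'q6', np.float64(-2.18))
```

{"fn": "apply_moves", "kwargs": {
  "deltas": [42, 0, -1, 25, 0, 42, 0, -1, 55, 0, 42, 0, -1, 80, 0, 42, 0, -1, 97, 0, 42, 0, -1, 104, 0, 42, 0, -1, 107, 0, 42, 0, -1, 109, 0, 42, 0, -1, 109, 0, 54, 0, -1, 109, 0, 60, 0, -1, 109, 0, 68, 0, -1, 109, 0, 80, 0, -1, 109, 0]
}}

```text
clock: 21.7
position: [0.5359, -0.2923, 0.0612]
ee_rot: [0.001, 0.001, 1.0, -0.0]
contact_force: [-0.2, -0.2, -0.3]
width: 0.0779
gripper_force: 0.0
```

{"fn": "apply_moves", "kwargs": {
  "deltas": [80, 0, 0, 0, 0, 80, 0, 0, 0, 0, 80, 0, 0, -15, 0, 80, 0, 0, -40, 0, 80, 0, 0, -75, 0, 80, 0, 0, -110, 0, 80, 0, 0, -110, 0, 80, 0, 0, -110, 0]
}}

```text
clock: 22.37
position: [0.5369, -0.293, 0.1734]
ee_rot: [0.002, 0.001, 1.0, -0.002]
contact_force: [-0.5, -0.4, -0.2]
width: 0.0799
gripper_force: 0.0
```

```bash
python3 -c "
from h import *
s=get_state();print(s['clock'],s['position'])
im=get_image('wrist')
print([ (np.round(d['point']),d['score'],wat(im,d['point'],.016)) for d in place_of('cup_blue',im)[:2]])
im=get_image('top')
print('red',fit(im,(.545,.1525),CUP,'red'),[at(im,d['point'],0) for d in place_of('cup_red',im)[:1]])
print(go(.545,.1525,.174,0))
im=get_image('scene');print([(at(im,d['point'],0),d['score']) for d in place_of('cup_red',im)[:2]])"
```

```text
22.3667 [ 0.53687676 -0.29299334  0.1734052 ]
[(array([254., 176.]), 0.81, array([ 0.54100398, -0.29126678]))]
red (array([0.5451, 0.1521]), np.float64(0.83)) [array([0.54871719, 0.14984258])]
(array([ -9.6, 443.9,  -4.2]), np.float64(89.9), 'q6', np.float64(-2.18))
[(array([0.54925379, 0.15271186]), 0.97)]
```

{"fn": "apply_moves", "kwargs": {
  "deltas": [80, 0, 25, 0, 7, 80, -1, 60, 0, 14, 80, -2, 98, 0, 21, 80, -3, 136, 0, 28, 80, -4, 174, 0, 35, 80, -5, 212, 0, 42, 80, -6, 250, 0, 49, 80, -7, 288, 0, 56, 80, -8, 326, 0, 63, 80, -9, 364, 0, 70, 80, -10, 400, 0, 77, 80, -10, 444, 0, 84]
}}

```text
clock: 23.67
position: [0.5459, 0.1449, 0.1698]
ee_rot: [-0.0, 0.653, 0.758, -0.001]
contact_force: [0.1, 0.2, -0.7]
width: 0.0802
gripper_force: 0.0
```

```bash
python3 -c "
from h import *
print(go(.546,.152,.172,0))"
```

```text
(array([ 7. ,  1.2, -2.2]), np.float64(8.5), 'q6', np.float64(-0.01))
```

{"fn": "apply_moves", "kwargs": {
  "deltas": [80, 0, 0, 0, 6, 80, 0, 0, 0, 6, 80, 0, 0, 0, 6, 80, 0, 0, 0, 6]
}}

```text
clock: 24.0
position: [0.5462, 0.1424, 0.1701]
ee_rot: [-0.0, 0.689, 0.725, -0.001]
contact_force: [0.5, -0.3, 0.3]
width: 0.0802
gripper_force: 0.0
```

```bash
python3 -c "
from h import *
im=get_image('wrist')
print([ (np.round(d['point']),d['score'],wat(im,d['point'],0)) for d in place_of('cup_red',im)[:2]])
print(get_state()['position'],go(.546,.152,.043,0))
cv2.imwrite('pics/w9.png',im['frame'][:,:,::-1])"
```

```text
[(array([254., 157.]), 0.97, array([0.54679858, 0.15839952]))]
[0.54645607 0.14206063 0.17041098] (array([1.000e+01, 1.000e-01, 1.274e+02]), np.float64(2.8), 'q6', np.float64(0.08))
```

View pics/w9.png

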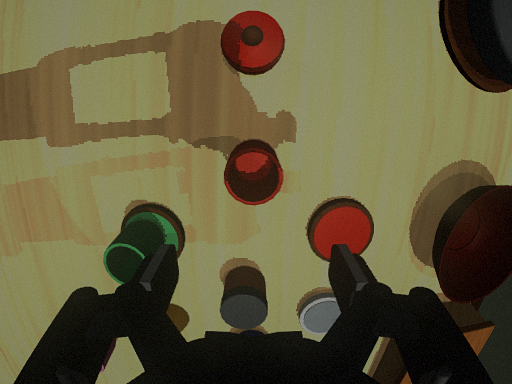

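The red cup (254,172) is centred laterally and about 11 mm ahead; green is still upright on its stand. Grasping red.

{"fn": "apply_moves", "kwargs": {
  "deltas": [80, 11, 0, 0, 0, 80, 11, 0, 5, 0, 80, 11, 0, 30, 0, 80, 11, 0, 65, 0, 80, 11, 0, 95, 0, 80, 11, 0, 115, 0, 80, 11, 0, 124, 0, 80, 11, 0, 127, 0, 80, 11, 0, 127, 0, 80, 11, 0, 127, 0, 80, 11, 0, 127, 0]
}}

```text
clock: 25.02
position: [0.5473, 0.1545, 0.0452]
ee_rot: [0.001, 0.689, 0.724, 0.001]
contact_force: [1.2, -0.4, 0.3]
width: 0.08
gripper_force: 0.0
```

{"fn": "apply_moves", "kwargs": {
  "deltas": [66, 0, 0, 0, 0, 60, 0, 0, 0, 0, 56, 0, 0, 0, 0, 53, 0, 0, 0, 0, 50, 0, 0, 0, 0, 46, 0, 0, 0, 0, 42, 0, 0, 0, 0, 42, 0, 0, 0, 0, 42, 0, 0, 0, 0],
  "squeeze": 30
}}

```text
clock: 25.77
position: [0.5461, 0.1544, 0.0446]
ee_rot: [0.0, 0.689, 0.724, 0.0]
contact_force: [-0.8, -0.2, 6.4]
width: 0.0519
gripper_force: 30.6
```

{"fn": "apply_moves", "kwargs": {
  "deltas": [42, 0, 0, -5, 0, 42, 0, 0, -12, 0, 42, 0, 0, -30, 0, 42, 0, 0, -60, 0, 42, 0, 0, -90, 0, 42, 0, 0, -120, 0, 42, 0, 0, -125, 0, 42, 0, 0, -125, 0, 42, 0, 0, -125, 0]
}}

```text
clock: 26.52
position: [0.5454, 0.1542, 0.1685]
ee_rot: [-0.0, 0.689, 0.724, -0.0]
contact_force: [0.1, 0.8, -2.0]
width: 0.0516
gripper_force: 31.8
```

```bash
python3 -c "
from h import *
im=get_image('wrist')
print([ (np.round(d['point']),d['score'],wat(im,d['point'],.125)) for d in place_of('cup_red',im)[:2]])
print(get_state()['position'],go(.657,.074,.169))"
```

```text
[(array([255., 211.]), 0.67, array([0.5466521 , 0.15635118]))]
[0.5445616  0.15406374 0.16696492] (array([-85.5, 108.3,  -2.4]), 0, 'q6', np.float64(0.1))
```

{"fn": "apply_moves", "kwargs": {
  "deltas": [42, -14, 18, 0, 0, 42, -33, 42, 0, 0, 42, -53, 67, 0, 0, 42, -70, 88, 0, 0, 42, -80, 101, 0, 0, 42, -85, 107, 0, 0, 42, -85, 107, 0, 0, 42, -85, 107, 0, 0, 42, -85, 107, 0, 0, 42, -85, 107, 0, 0]
}}

```text
clock: 27.45
position: [0.6557, 0.0757, 0.1686]
ee_rot: [-0.001, 0.689, 0.725, -0.0]
contact_force: [-0.2, -0.7, -0.8]
width: 0.0519
gripper_force: 31.8
```

```bash
python3 -c "
from h import *
im=get_image('wrist')
for z,q in((.121,'cup_red'),(.0,'stand_red')):print(q,[ (np.round(d['point']),d['score'],wat(im,d['point'],z)) for d in place_of(q,im)[:2]])
print(get_state()['position'],go(.657,.074,.06))"
```

```text
cup_red [(array([253., 212.]), 0.57, array([0.65549686, 0.07556809]))]
stand_red [(array([254., 172.]), 0.7, array([0.65634753, 0.0750364 ]))]
[0.65637381 0.07543524 0.16906378] (array([ -1.5,   0.5, 109.1]), 0, 'q6', np.float64(-0.04))
```

The cup and stand line up within 2 mm, so I'm lowering it.

{"fn": "apply_moves", "kwargs": {
  "deltas": [42, -1, 0, 25, 0, 42, -1, 0, 55, 0, 42, -1, 0, 80, 0, 42, -1, 0, 97, 0, 42, -1, 0, 104, 0, 42, -1, 0, 107, 0, 42, -1, 0, 109, 0, 42, -1, 0, 109, 0, 54, -1, 0, 109, 0, 60, -1, 0, 109, 0, 68, -1, 0, 109, 0, 80, -1, 0, 109, 0]
}}

```text
clock: 28.6
position: [0.6577, 0.0737, 0.0603]
ee_rot: [0.001, 0.689, 0.724, 0.001]
contact_force: [-0.5, 0.7, -0.2]
width: 0.0781
gripper_force: 0.0
```

{"fn": "apply_moves", "kwargs": {
  "deltas": [80, 0, 0, 0, 0, 80, 0, 0, 0, 0, 80, 0, 0, -15, 0, 80, 0, 0, -40, 0, 80, 0, 0, -75, 0, 80, 0, 0, -110, 0, 80, 0, 0, -140, 0, 80, 0, 0, -140, 0]
}}

```text
clock: 29.27
position: [0.6611, 0.0738, 0.2075]
ee_rot: [0.005, 0.689, 0.724, 0.005]
contact_force: [1.5, -0.5, 1.1]
width: 0.0798
gripper_force: 0.0
```

{"fn": "apply_moves", "kwargs": {
  "deltas": [80, -25, -20, 0, 0, 80, -60, -45, 0, 0, 80, -90, -75, 0, 0, 80, -120, -105, 0, 0, 80, -140, -135, 0, 0, 80, -150, -170, 0, 0, 80, -150, -200, 0, 0, 80, -150, -230, 0, 0, 80, -150, -250, 0, 0, 80, -150, -250, 0, 0]
}}

```text
clock: 30.1
position: [0.41, -0.0879, 0.1993]
ee_rot: [-0.002, 0.69, 0.724, -0.001]
contact_force: [-0.5, -0.5, 0.7]
width: 0.0801
gripper_force: 0.0
```

```bash
python3 -c "
from h import *
T={'blue':(.5367,-.292),'green':(.4235,.056),'red':(.657,.074),'yellow':(.650,-.205)}
for n in('top','scene'):
    im=get_image(n);cv2.imwrite(f'pics/{n}9.png',cv2.resize(im['frame'][:,:,::-1],(800,600)))
    for c,t in T.items():
        print(n,c,t,fit(im,t,CUPON,c),[(at(im,d['point'],.016).round(3),round(d['score'],2)) for d in place_of('cup_'+c,im)[:2]])
    for c in('jar_blue','jar_red'):print(c,[(at(im,d['point'],0).round(3),round(d['score'],2)) for d in place_of(c,im)[:1]])
print(get_state()['clock'])"
```

```text
top blue (0.5367, -0.292) (array([ 0.5341, -0.2829]), np.float64(0.75)) [(array([ 0.539, -0.296]), 0.94)]
top green (0.4235, 0.056) (array([0.4224, 0.0544]), np.float64(0.79)) [(array([0.425, 0.06 ]), 0.74)]
top red (0.657, 0.074) (array([0.6498, 0.0703]), np.float64(0.72)) [(array([0.655, 0.075]), 0.85)]
top yellow (0.65, -0.205) (array([ 0.647, -0.207]), np.float64(0.36)) [(array([0.429, 0.054]), 0.74), (array([ 0.651, -0.207]), 0.56)]
jar_blue [(array([ 0.556, -0.121]), 0.95)]
jar_red [(array([0.54 , 0.279]), 0.73)]
scene blue (0.5367, -0.292) (array([ 0.5728, -0.3049]), np.float64(0.19)) [(array([ 0.54 , -0.287]), 0.9)]
scene green (0.4235, 0.056) (array([ 0.5398, -0.0062]), np.float64(0.28)) [(array([0.422, 0.053]), 0.69), (array([ 0.651, -0.208]), 0.58)]
scene red (0.657, 0.074) (array([0.6918, 0.0465]), np.float64(0.2)) [(array([0.661, 0.076]), 0.96)]
scene yellow (0.65, -0.205) (array([ 0.6918, -0.2143]), np.float64(0.22)) [(array([ 0.354, -0.162]), 0.92), (array([ 0.636, -0.199]), 0.78)]
jar_blue [(array([ 0.558, -0.125]), 0.6)]
jar_red [(array([0.552, 0.27 ]), 0.92)]
30.8
```

View pics/scene9.png

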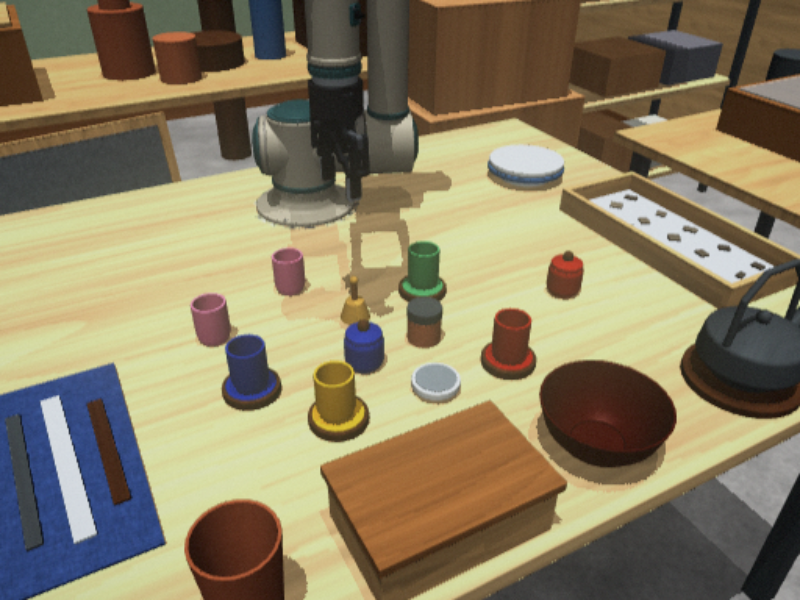

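View pics/top9.png

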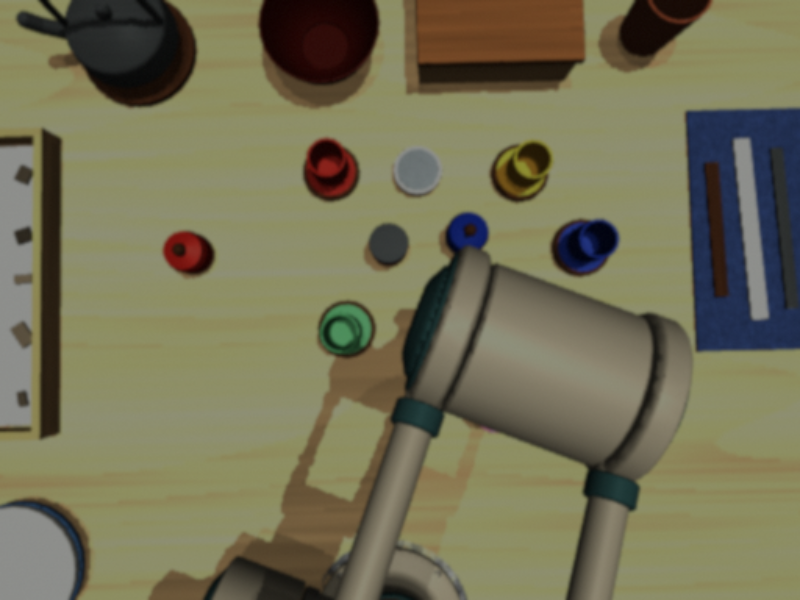

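All four cups stand upright on their own stands in both views. They measure within about 5 mm of centre, except yellow in the scene view, which reads about 15 mm off but only 2 mm in the top view. The jars haven't moved. Handing in.

```bash
python3 -c "
from rig import *
print(sign_off())"
```

```text
the job is handed in; nothing more can be done
None
```

I put all four cups upright on the stands of their own colours, left both jars in place and handed the job in at about 31 s; sign-off returned no verdict. The first grasp of the blue cup missed and slid it about 8 mm (it stayed upright), and one camera estimate put the yellow cup about 15 mm off centre, against about 2 mm in the top view.

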